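Free the stuck under-sink caddy and run it home

ROBOT

A 6-joint arm with a two-finger parallel gripper is mounted at the origin on the work surface. World frame = base frame: x ahead of the robot, y to its left, z up, the work surface at z = 0. Lengths are in mm, angles in rad, forces in N, time in s.
With the tool pointing down it reaches from about 400 to 925 mm from the base axis. Payload 12.5 kg.
Tool frame: the origin (TCP) lies at the centre of the arm's flange, where the gripper is bolted on; the fingertips stand 190 mm ahead of it and the grasp point (between the pads) lies 171 mm ahead of it; z points along the fingers, y is the line along which they close (so a half turn about z gives the same grasp; the last joint's range is limited). The gripper opens to 95 mm and grips with 3 to 60 N. Pads are 20 mm wide; open, the fingers measure 119 mm over their backs; the gripper's body (75 mm by 180 mm) begins 59 mm behind the grasp point.
Start: joints at [1.216, 0.491, 1.559, -0, 1.092, -0.106], TCP at [153.876, 605.761, 404.761] pointing down, gripper open.
Joint ranges: [-3.1, 3.1], [-0.84, 2.19], [0.05, 2.79], [-1.13, 4.28], [0.06, 2.93], [-2.69, 2.69]. Speed limits (rad/s): [2.22, 2.22, 2.79, 3.14, 3.14, 3.14].

INTERFACE

Orientations are given as [roll, pitch, yaw] about the fixed x, y, z axes, in that order (R = Rz(yaw) Ry(pitch) Rx(roll)).
In Python, from cell import env, read_camera, search_frame, cut_out gives the robot as it stands. The module is installed in compiled form; this text tells all that it offers.
- The arm moves only by the tool move_arm, never from a script. Its argument "commands" is a list of rows, each a list of 3 entries, a list of its own where there are three numbers: the shift along the world's x, y, z normalised to -1 to 1, where 1 is 0.03 m, then the turn about the world's z normalised to -1 to 1, where 1 is 0.08 rad, then the opening, from -1 (shut) to 1 (fully open), so that 0 is half open. A call has 1 to 20 rows; each row shifts and turns the commanded pose from where the row before left it; what a row does not reach is not made up. A row lasts 1/12 s, in which the tool goes at most 41.7 mm and 7.16 degrees, less where a joint would pass 70% of its speed; a pose out of reach is approached as far as the arm can. A call with a number of a shift or a turn outside -1 to 1 is refused whole. A call with a gripper value outside its range is refused whole. The fingers move at their own pace and stop on an object; the grip force is fixed at half the most. Time passes only in rows, so rows that do not move let the fingers close. It gives the time, the measured TCP pose, the force, the opening and the grip force at its end, in the units of the state.
- env.state(): the state, without advancing time (a new reading comes with each control period).
- read_camera(name): name is "scene" or "top" or "wrist"; returns a dict with "image" (420x560x3 uint8, red, green, blue), "fx", "fy", "cx", "cy" (pixels), "rvec" (rotation vector, rad) and "tvec" (3), from world to camera coordinates, as OpenCV has them. Camera axes: x right, y down, z forward; pixel columns grow to the right and rows downward; lengths in mm; the calibration is good to about 2 mm. A picture is of the moment at which its call begins. There is no depth.
- env.job_done(): hands the job in; it is judged then, once.
Trained networks look in a picture, given as the dict that the camera call returned (one of the last four; its "shot" number tells which), for a name from the list of things; names that differ only in an ending like _2 or _b are one class to them, and where a whole thing is asked for, a point or a joint stands for the part that bears it (a point fixed in the world has none). Each returns a list of dicts, best first, with "confidence" (0 to 1); they miss things now and then, are a little off and sometimes report something else, mostly with a low value. They report only what shows in the picture. A call takes as long as a camera call. They do not tell look-alikes from the thing itself.
- search_frame(thing, picture): "at" ([column, row] in pixels, amid what is visible of it).
- cut_out(thing, picture): "region" (420x560 bool, what is visible of it) and "at" ([column, row] in pixels, amid what is visible of it).
The state is a dict: "t": time; "joints": joint angles; "qvel": joint speeds; "tau": joint torques, N m; "eef_pos": TCP position; "tcp_rot": TCP orientation; "ft_force": force on the tool from outside, world axes, zero at the start; "moment": the same for the moment, N m; "opening": opening from 0.0 (shut) to 1.0 (fully open); "grip_force": force on a finger pad.
Only numpy, scipy, OpenCV 4.12 (cv2) and the standard library are available. Lean on these libraries where they do the work, as an engineer would, in place of code of your own. Each camera call takes 0.05 s, during which the arm holds its last target. There are 200 camera calls.

TASK

The pull-out caddy under the sink has stuck on its runner, and the bottle brush has dropped across the two rails in front of it. Lay the brush in the caddy's tray, then push the caddy along its runner until it breaks free and ease it on until it is fully home, just resting against the rubber stop hidden in the runner: touch the stop gently, do not bang into it or lean on it. Keep the orange jug standing in the tray, let go, and leave the other things where they are.

Things in the scene. Friction and masses are not known exactly. Their poses are not given: they have to be found in the camera images.
- runner: Fixed runner: two parallel steel rails on the floor, 540 mm long, 20 wide, 20 high, centre lines at y = +55 and -55 mm, from x = -305 to +235 mm. Origin on the floor midway between them; x points level along the rails, the way the caddy goes home; z up. A rubber stop hidden in one rail ends the slide: it gives about 1 mm per 4 N, and more than 15 N on it, pressed or struck, is too hard.
- caddy (a joint): Slide of the white caddy along the runner in m (0 = fully out, grows towards home), 0 to 0.025 at the start. Somewhere between 0.035 and 0.075 the runner is gummed up: the caddy sticks, needs about 8 to 14 N, then breaks free; elsewhere it slides with 2 to 3 N and stays where left. The hidden stop is met somewhere between 0.110 and 0.220, different each time.
- end_panel (a point): Middle of the outer face of the caddy's tall end panel, where it is pushed: an upright flat plate 230 mm wide and 10 thick, top edge 104 mm and lower edge 26 mm above the floor; this point is 80 mm up. x points level towards home (into the panel), y along the panel, z up. It can be pushed on this face or pinched over its top edge.
- tray_floor (a point): Middle of the inner floor of the caddy's tray, 28 mm above the cupboard floor; x towards home, z up. Inside, the tray is 280 mm long (x) and 220 wide (y); side and far walls rise 40 mm above this point, the tall end panel at the -x end 76 mm. The jug stands in the home-side corner at y below 0; the half with y above 0 is empty.
- brush_grip (a point): Bottle brush lying across both rails. This point is on its axis, on the grey handle about midway between the rails, 28 mm above the floor at the start; x points along the brush to the bristles. Handle 18 mm wide (y), 16 high (z), from x = -100 to +75 mm; then a thin wire neck; round bristle head, 40 mm in diameter, from +86 to +148 mm; wire loop to -118 mm. 60 g.
- jug_mid (a point): Orange plastic jug standing loose in the tray, 86 mm across the rim, 110 mm tall, handle 31 mm beyond its wall on its -x side; this point is on its axis half-way up.
- mousetrap_mid (a point): Bystander: small wooden mousetrap with steel spring clip, 98 x 47 x 15 mm, its centre.
- ubend_mid (a point): Bystander: grey plastic U-bend trap lying flat, about 135 x 140 x 52 mm, centre of its bend.
- soap_dish_mid (a point): Bystander: green ceramic soap dish, 120 x 85 x 24 mm, its centre.
- spanner_mid (a point): Bystander: steel spanner 180 mm long, 8 mm thick, lying flat beyond the home end of the rails, its centre.
- bleach_mid (a point): Bystander: white bottle with a black cap, 64 mm in diameter, 150 mm tall, its centre.
- tub_mid (a point): Bystander: squat tub with a lid, 76 mm in diameter, 85 mm tall, its centre.
Not all that is in view belongs to the job. What is meant by the part that bears jug_mid is not purple, and is the larger of those in its own colour.

How it is judged:
By the outcome, as a careful person would: the job done as asked, in the order asked, and still so for the second after the job is handed in, with the robot touching nothing.
It also fails if it takes over 58 s, if anything falls off the work surface, if the arm or the gripper's body presses on something with over 40 N, if the wrist force passes 120 N, or if a joint passes its speed limit or range.

## Working session

There is one attempt and no reset: what is moved stays moved. The work goes in short steps, Python scripts to look and compute and a tool call to move; the robot and the scene stay as the last step left them, time stands still between calls to the robot, and variables do not carry over. Pictures are saved under pics/ and viewed, at most 10 in all, crops included, and the job is handed in when it is done.

Besides the shell and the picture viewer there is one more tool, called after "Call:" in YAML: its name, and indented under it one key for each argument. move_arm: Moves the arm, as the interface text tells. Its arguments: {"type":"object","properties":{"commands":{"type":"array","items":{"type":"array"}}},"required":["commands"]}

```bash
mkdir -p pics; cat > h.py <<'E'
import numpy as np, cv2, pickle
from cell import env, read_camera, search_frame, cut_out
def save(n,p): cv2.imwrite(f'pics/{n}.png', p["image"][:,:,::-1])
def KRT(p):
    K=np.array([[p["fx"],0,p["cx"]],[0,p["fy"],p["cy"]],[0,0,1]],float)
    R=cv2.Rodrigues(np.array(p["rvec"],float))[0]; return K,R,np.array(p["tvec"],float).ravel()
def atz(p,px,z):
    K,R,t=KRT(p); d=R.T@np.linalg.inv(K)@np.array([px[0],px[1],1.]); c=-R.T@t
    return c+d*(z-c[2])/d[2]
def proj(p,X):
    K,R,t=KRT(p); q=K@(R@np.array(X,float)+t); return q[:2]/q[2]
E
python3 - <<'E'
from h import *
s=env.state(); print(s["t"],s["eef_pos"],s["tcp_rot"],s["ft_force"])
Z=dict(end_panel=80,tray_floor=28,brush_grip=28,jug_mid=80,mousetrap_mid=8,ubend_mid=26,soap_dish_mid=12,spanner_mid=4,bleach_mid=75,tub_mid=42,runner=20,caddy=60)
ims=[]
for n in ("scene","top"):
    p=read_camera(n); ims.append(p["image"]); pickle.dump(p,open(n+'.pkl','wb'))
    save(n,p)
    print(n, "campos", -KRT(p)[1].T@KRT(p)[2])
    for k,z in Z.items():
        try: print(k,[(np.round(r["at"]).tolist(),round(r["confidence"],2),np.round(atz(p,r["at"],z)[:2]).tolist()) for r in search_frame(k,p)[:4]])
        except Exception as e: print(k,e)
E
```

```text
0.0 [153.88937566 605.73682446 404.1657502 ] [-3.14052742e+00 -1.16675523e-04  2.89274702e+00] [-0.65375806  0.01479131  0.39598941]
scene campos [1146.16159727  753.76714458  816.30759569]
end_panel [([276.0, 206.0], 0.97, [593.0, -9.0])]
tray_floor [([272.0, 207.0], 0.55, [563.0, -69.0])]
brush_grip [([335.0, 263.0], 0.85, [580.0, 240.0]), ([428.0, 264.0], 0.75, [384.0, 401.0])]
jug_mid [([295.0, 298.0], 0.71, [768.0, 298.0]), ([287.0, 210.0], 0.67, [576.0, 24.0]), ([184.0, 218.0], 0.66, [835.0, -138.0]), ([233.0, 226.0], 0.46, [743.0, -15.0])]
mousetrap_mid [([432.0, 265.0], 0.86, [361.0, 402.0])]
ubend_mid [([258.0, 266.0], 0.67, [750.0, 116.0])]
soap_dish_mid [([267.0, 168.0], 0.66, [423.0, -294.0])]
spanner_mid [([390.0, 309.0], 0.65, [564.0, 423.0])]
bleach_mid [([403.0, 222.0], 0.89, [344.0, 275.0])]
tub_mid [([231.0, 227.0], 0.85, [729.0, -54.0])]
runner [([306.0, 214.0], 0.94, [498.0, 22.0])]
caddy [([276.0, 202.0], 0.79, [564.0, -47.0])]
top campos [ 381.56012421   21.83346734 1333.90437713]
end_panel [([317.0, 223.0], 0.67, [523.0, -37.0])]
tray_floor [([317.0, 222.0], 0.
[... 151 characters left out ...]
]
jug_mid [([283.0, 192.0], 0.73, [602.0, 45.0]), ([188.0, 134.0], 0.7, [758.0, 289.0]), ([371.0, 110.0], 0.63, [812.0, -182.0])]
mousetrap_mid [([154.0, 293.0], 0.71, [353.0, 388.0]), ([317.0, 224.0], 0.49, [529.0, -41.0])]
ubend_mid [([255.0, 147.0], 0.66, [734.0, 119.0])]
soap_dish_mid [([408.0, 268.0], 0.79, [409.0, -275.0])]
spanner_mid [([143.0, 218.0], 0.87, [551.0, 422.0]), ([315.0, 225.0], 0.68, [525.0, -37.0])]
bleach_mid [([195.0, 304.0], 0.86, [327.0, 265.0])]
tub_mid [([323.0, 149.0], 0.83, [722.0, -59.0]), ([315.0, 221.0], 0.19, [531.0, -36.0])]
runner [([309.0, 223.0], 0.93, [530.0, -19.0]), ([213.0, 220.0], 0.52, [540.0, 231.0])]
caddy [([313.0, 224.0], 0.97, [522.0, -29.0])]
```

```bash
ls -la pics
```

```text
total 648
drwxr-xr-x 2 agent agent   4096 Dec  1 07:25 .
drwxr-xr-x 3 agent agent   4096 Dec  1 07:25 ..
-rw-r--r-- 1 agent agent 341209 Dec  1 07:25 scene.png
-rw-r--r-- 1 agent agent 308314 Dec  1 07:25 top.png
```

View pics/scene.png

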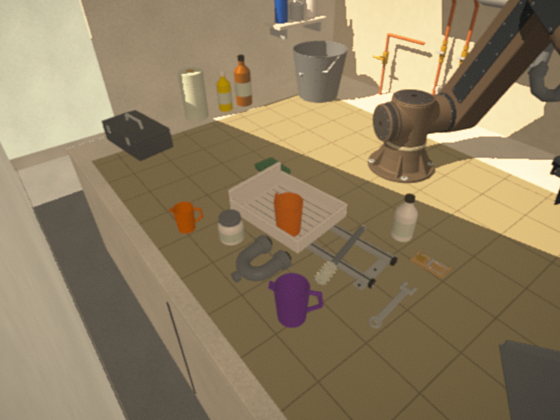

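View pics/top.png

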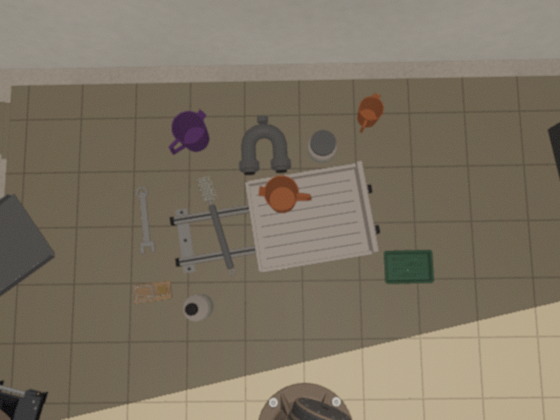

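Scene (column, row).

Scene view:
- White caddy at (285,205). The panel is away from the camera and the home side is towards the lower right.
- Brush across the rails at (340,255).

Top view:
- Home is to the left (+y). The tall end panel is at (367,208).
- Rail end caps at (172,221), (178,262), (370,189) and (378,229).
- Brush from bristles (207,190) to loop (230,267).

Jug candidates in the top view are the purple jug (190,132), the small orange mug (371,110), and the orange jug in the tray (283,195). By the description, not purple and the larger orange one, it is the one in the tray. A close crop will check that, the caddy edges and the brush.

```bash
python3 - <<'E'
from h import *
p=pickle.load(open('top.pkl','rb'))
im=p["image"][155:285,160:390,::-1]
cv2.imwrite('pics/crop1.png',cv2.resize(im,None,fx=3.4,fy=3.4,interpolation=cv2.INTER_CUBIC))
A=[atz(p,x,20) for x in ((172,221),(178,262))]; B=[atz(p,x,20) for x in ((370,189),(378,229))]
h=(A[0]+A[1])/2; o=(B[0]+B[1])/2
d=(h-o)[:2]; print("home",h,"out",o,"len",np.linalg.norm(d),"yaw",np.arctan2(d[1],d[0]))
b=[r for r in cut_out("brush_grip",read_camera("top"))][0]
ys,xs=np.nonzero(b["region"]); pts=np.array([atz(p,(x,y),28)[:2] for x,y in zip(xs,ys)])
c=pts.mean(0);u,s,v=np.linalg.svd(pts-c); a=v[0]*np.sign(v[0][0]); pr=(pts-c)@a
print("brush c",c,"yaw",np.arctan2(a[1],a[0]),"ends",c+a*pr.min(),c+a*pr.max(),np.ptp(pr),b["confidence"])
E
```

```text
home [486.34227874 330.97892477  20.        ] out [ 563.86690532 -191.19015667   20.        ] len 527.892619136776 yaw 1.718186202526216
brush c [540.73855299 224.67717962] yaw 0.2983019764641059 ends [409.4685853  184.31472066] [652.66922932 259.09325674] 254.43738465381537 0.97
```

View pics/crop1.png

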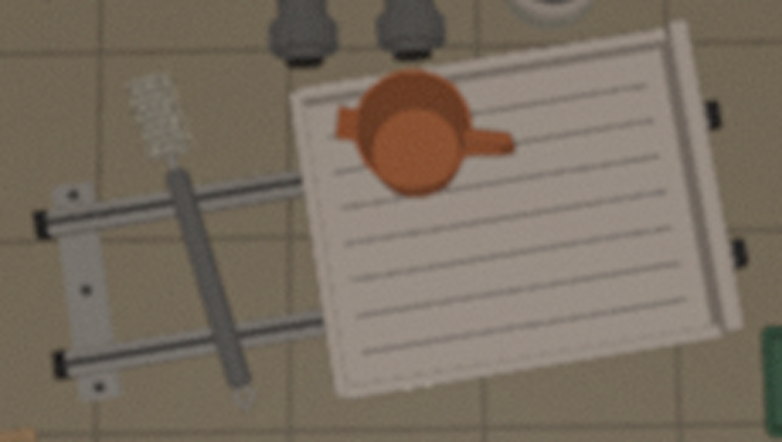

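The crop confirms the orange jug in the tray at crop (413,130), with its handle to the right (the -x side). The panel's top edge runs (680,25)-(732,328). The handle runs (178,172)-(240,383) in the crop.

```bash
python3 - <<'E'
from h import *
p=pickle.load(open('top.pkl','rb'))
f=lambda x,y,z: atz(p,(160+(x+.5)/3.4-.5,155+(y+.5)/3.4-.5),z)[:2]
yaw=1.712; X=np.array([np.cos(yaw),np.sin(yaw)]); Y=np.array([-X[1],X[0]])
o=(f(42,224,20)+f(60,364,20)+f(712,115,20)+f(740,252,20))/4 + X*(-35)
rf=lambda q:np.round([(q-o)@X,(q-o)@Y]).tolist()
print("runner o",o)
for n,q in dict(hf=f(295,92,68),hn=f(340,397,68),pf_out=f(690,22,104),pn_out=f(742,328,104),pf_in=f(668,25,104),pn_in=f(722,330,104),jugtop=f(413,128,138)).items(): print(n,np.round(q),rf(q))
h0,h1=f(178,172,28),f(240,383,28); a=(h0-h1)/np.linalg.norm(h0-h1)
g=h1+a*100; print("brush",h0,h1,np.linalg.norm(h0-h1),"yaw",np.arctan2(a[1],a[0]),"grip",g,"at-25",g-25*a, rf(g), rf(g-25*a))
E
```

```text
runner o [531.06449261  36.77145002]
hf [632. 139.] [87.0, -115.0]
hn [404. 107.] [87.0, 116.0]
pf_out [ 673. -154.] [-209.0, -113.0]
pn_out [ 449. -183.] [-206.0, 113.0]
pf_in [ 671. -138.] [-192.0, -114.0]
pn_in [ 447. -169.] [-192.0, 112.0]
jugtop [591.  49.] [4.0, -61.0]
brush [579.11550198 233.40648975] [416.73052468 185.28762788] 169.36441693094088 yaw 0.2880825895837471 grip [512.60956482 213.69906326] at-25 [488.63980479 206.59620441] [178.0, -7.0] [174.0, 18.0]
```

Call:
move_arm:
  commands:
    - [[0.56, -0.665, 0], -1, 0.3]
    - [[0.56, -0.665, 0], -1, 0.3]
    - [[0.56, -0.665, 0], -1, 0.3]
    - [[0.56, -0.665, 0], -1, 0.3]
    - [[0.56, -0.665, 0], -1, 0.3]
    - [[0.56, -0.665, 0], -1, 0.3]
    - [[0.56, -0.665, 0], -1, 0.3]
    - [[0.56, -0.665, 0], -1, 0.3]
    - [[0.56, -0.665, 0], -1, 0.3]
    - [[0.56, -0.665, 0], -1, 0.3]
    - [[0.56, -0.665, 0], -1, 0.3]
    - [[0.56, -0.665, 0], -1, 0.3]
    - [[0.56, -0.665, 0], -1, 0.3]
    - [[0.56, -0.665, 0], -1, 0.3]
    - [[0.56, -0.665, 0], -1, 0.3]
    - [[0.56, -0.665, 0], -1, 0.3]
    - [[0.56, -0.665, 0], -1, 0.3]
    - [[0.56, -0.665, 0], -1, 0.3]
    - [[0.56, -0.665, 0], -1, 0.3]
    - [[0.56, -0.665, 0], -1, 0.3]

```text
t: 3.07
eef_pos: [490.6, 205.6, 404.9]
tcp_rot: [3.141, -0.0, 1.289]
ft_force: [0.3, 0.4, 0.8]
opening: 0.649
grip_force: 0.0
```

Call:
move_arm:
  commands:
    - [[0, 0, -0.3], -1, 0.3]
    - [[0, 0, -0.3], -1, 0.3]
    - [[0, 0, -0.3], -1, 0.3]
    - [[0, 0, -0.3], -1, 0.3]
    - [[0, 0, -0.3], -1, 0.3]
    - [[0, 0, -0.3], -1, 0.3]
    - [[0, 0, -0.3], -1, 0.3]
    - [[0, 0, -0.3], -1, 0.3]
    - [[0, 0, -0.3], -1, 0.3]
    - [[0, 0, -0.3], -1, 0.3]
    - [[0, 0, 0], -1, 0.3]
    - [[0, 0, 0], -0.9, 0.3]
    - [[0, 0, 0], -0.7, 0.3]
    - [[0, 0, 0], 0, 0.3]

```text
t: 4.23
eef_pos: [489.9, 206.8, 314.7]
tcp_rot: [3.142, -0.0, 0.282]
ft_force: [0.1, 0.7, -0.7]
opening: 0.653
grip_force: 0.0
```

```bash
python3 - <<'E'
from h import *
s=env.state(); print(s["t"],s["eef_pos"],s["tcp_rot"],s["ft_force"],s["joints"])
p=read_camera("wrist"); save("w1",p); pickle.dump(p,open('w1.pkl','wb'))
r=search_frame("brush_grip",p); print([(x["at"],x["confidence"],atz(p,x["at"],28)) for x in r[:2]])
print(proj(p,[489,207,28]))
E
```

```text
4.2333 [489.94102402 206.75707519 314.74966673] [ 3.14150320e+00 -2.54226843e-05  2.82273305e-01] [ 0.08367209  0.66396693 -0.66788657] [ 2.75101452e-01  4.75367534e-01  1.88400622e+00 -1.26654960e-04
  7.82192838e-01  1.56371432e+00]
[([279.2, 108.1], 0.66, array([573.18593934, 232.93308526,  28.        ]))]
[281.01443755 209.57375547]
```

View pics/w1.png

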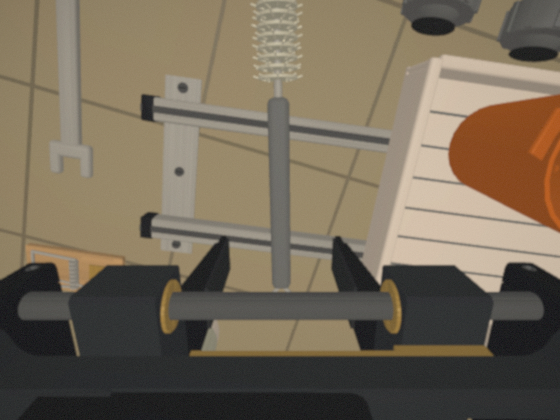

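The wrist view shows the handle from (277,100) to (282,287), centred between the fingertips (225 and 338 at row 240). The rails cross the handle at rows ~127 and ~242.

```bash
python3 - <<'E'
from h import *
p=pickle.load(open('w1.pkl','rb'))
a,b=atz(p,(277.5,99),28)[:2],atz(p,(281.5,288),28)[:2]
d=(a-b);L=np.linalg.norm(d);d/=L;print(a,b,L,np.arctan2(d[1],d[0]))
g=(a-75*d+b+100*d)/2; print("grip0",g,"-25",g-25*d)
r1=[atz(p,q,20)[:2] for q in ((160,108),(388,141))];r2=[atz(p,q,20)[:2] for q in ((160,227),(362,250))]
for r in (r1,r2): e=r[0]-r[1];print(r,np.arctan2(e[1],e[0]))
for q in ((148,107),(148,225)): print(atz(p,q,20))
print("tray home wall top",atz(p,(440,60),68),atz(p,(365,285),68))
E
```

```text
[579.657031   236.25062362] [411.473918   184.06380433] 176.0937920744909 0.300877171330367
grip0 [507.50393575 213.86169006] -25 [483.62701325 206.4527379 ]
[array([545.17298608, 330.90172643]), array([573.41230062, 133.37183248])] 1.7127963673021303
[array([437.91038556, 312.4212783 ]), array([468.92362931, 118.84063765])] 1.72965477566374
[543.13708055 340.88365001  20.        ]
[436.7499846  323.74735675  20.        ]
tray home wall top [632.35798807 136.51986863  68.        ] [456.90470352 124.75747527  68.        ]
```

Call:
move_arm:
  commands:
    - [[-0.15, 0, -0.4], 0.2, 0.3]
    - [[0, 0, -0.7], 0, 0.3]
    - [[0, 0, -0.7], 0, 0.3]
    - [[0, 0, -0.7], 0, 0.3]
    - [[0, 0, -0.6], 0, 0.3]
    - [[0, 0, -0.4], 0, 0.3]
    - [[0, 0, 0], 0, 0.3]
    - [[0, 0, 0], 0, -1]
    - [[0, 0, 0], 0, -1]
    - [[0, 0, 0], 0, -1]
    - [[0, 0, 0], 0, -1]
    - [[0, 0, 0], 0, -1]
    - [[0, 0, 0], 0, -1]

```text
t: 5.42
eef_pos: [485.4, 206.8, 210.2]
tcp_rot: [3.141, -0.001, 0.301]
ft_force: [-0.1, 0.1, -0.3]
opening: 0.289
grip_force: 0.0
```

Call:
move_arm:
  commands:
    - [[0, 0, 0], 0, -1]
    - [[0, 0, 0], 0, -1]
    - [[0, 0, 0], 0, -1]
    - [[0, 0, 0], 0, -1]
    - [[0, 0, 0], 0, -1]

```text
t: 5.83
eef_pos: [485.4, 206.8, 210.0]
tcp_rot: [3.141, -0.0, 0.301]
ft_force: [-1.3, -0.3, 6.7]
opening: 0.19
grip_force: 30.0
```

Call:
move_arm:
  commands:
    - [[0, 0, 0.3], 0, -1]
    - [[0, 0, 0.6], 0, -1]
    - [[0, 0, 0.9], 0, -1]
    - [[0, 0, 0.9], 0, -1]
    - [[0, 0, 0.9], 0, -1]
    - [[0, 0, 0.9], 0, -1]
    - [[0, 0, 0.3], 0, -1]

```text
t: 6.42
eef_pos: [485.4, 206.8, 357.6]
tcp_rot: [3.141, -0.005, 0.301]
ft_force: [0.3, 0.8, 0.3]
opening: 0.188
grip_force: 30.0
```

Call:
move_arm:
  commands:
    - [[0.03, -0.3, 0], 0.5, -1]
    - [[0.03, -0.45, 0], 1, -1]
    - [[0.03, -0.5, 0], 1, -1]
    - [[0.03, -0.5, 0], 1, -1]
    - [[0.03, -0.5, 0], 1, -1]
    - [[0.03, -0.5, 0], 1, -1]
    - [[0.03, -0.5, 0], 1, -1]
    - [[0.03, -0.5, 0], 1, -1]
    - [[0.03, -0.5, 0], 1, -1]
    - [[0.03, -0.5, 0], 1, -1]
    - [[0.03, -0.5, 0], 1, -1]
    - [[0.03, -0.5, 0], 1, -1]
    - [[0.03, -0.5, 0], 1, -1]
    - [[0.03, -0.5, 0], 1, -1]
    - [[0.03, -0.5, 0], 1, -1]
    - [[0.03, -0.5, 0], 1, -1]
    - [[0.03, -0.5, 0], 1, -1]
    - [[0.03, -0.45, 0], 1, -1]
    - [[0.03, -0.4, 0], 1, -1]
    - [[0, 0, 0], 0.9, -1]

```text
t: 8.08
eef_pos: [502.5, -67.8, 353.3]
tcp_rot: [-3.141, -0.0, 1.856]
ft_force: [-0.2, 1.1, 0.0]
opening: 0.188
grip_force: 30.0
```

Call:
move_arm:
  commands:
    - [[0, 0, -0.5], 0.9, -1]
    - [[0, 0, -0.7], 0, -1]
    - [[0, 0, -0.7], 0, -1]
    - [[0, 0, 0], 0, -1]

```text
t: 8.42
eef_pos: [501.7, -66.1, 293.6]
tcp_rot: [-3.137, -0.003, 1.925]
ft_force: [-0.9, -0.0, -1.5]
opening: 0.185
grip_force: 30.0
```

```bash
python3 - <<'E'
from h import *
s=env.state(); print(s["t"],s["eef_pos"],s["tcp_rot"],s["ft_force"])
w=read_camera("wrist"); t=read_camera("top"); pickle.dump((w,t),open('w2.pkl','wb'))
c=cv2.resize(t["image"][150:290,220:390],None,fx=3,fy=3,interpolation=cv2.INTER_CUBIC)
im=np.zeros((840,560,3),np.uint8); im[:420]=w["image"]; im[420:,:510]=c
im=np.hstack([cv2.resize(w["image"],(400,300)),cv2.resize(c,(400,330))[:300]])
cv2.imwrite('pics/w2.png',im[:,:,::-1])
E
```

```text
8.4167 [501.70594132 -66.14404612 293.57966641] [-3.13702795 -0.00325953  1.92460829] [-8.69282879e-01 -5.36010984e-04 -1.47847266e+00]
```

View pics/w2.png

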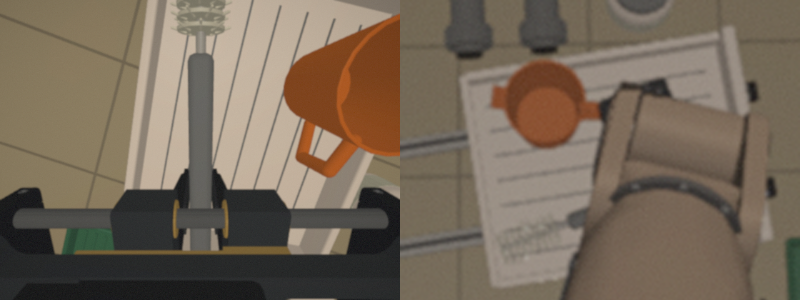

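The wrist half shows the brush held straight, with its head towards home and the jug clear to the right. The top half shows the head tip at about (498,238), inside the home wall at ~(483,240).

```bash
python3 - <<'E'
from h import *
w,p=pickle.load(open('w2.pkl','rb'))
f=lambda x,y,z: atz(p,(220+(x-400)/2.353,150+y/2.357),z)[:2]
X=np.array([-.1466,.989]);Y=np.array([-.989,-.1466]);o=np.array([539,-20.5])
for n,q in dict(tip=f(498,242,113),wallh_top=f(478,180,68),near_corner=f(494,286,68),far_corner=f(464,78,68),panelfar_out=f(737,28,104),jug=f(546,103,138)).items(): print(n,q,(q-o)@X,(q-o)@Y)
g=lambda x,y,z: atz(w,(x*1.4,y*1.4),z)[:2]
for n,q in dict(hend=g(200,54,113),head=g(204,14,113),headL=g(177,14,113),headR=g(231,14,113),jh=g(300,160,90)).items(): print(n,q,(q-o)@X,(q-o)@Y)
E
```

```text
tip [448.45997775  98.71184378] 131.1736807594345 72.06762570489714
wallh_top [517.4850197  122.54582291] 144.62641497188122 0.30779787763942
near_corner [404.55778799 106.10850695] 144.92504165820938 114.40254055504629
far_corner [628.8228042  137.23836937] 142.83522421308973 -111.95919830502386
panelfar_out [ 670.7619319  -155.28934026] -152.62295673255406 -110.55243337033247
jug [587.83580114  47.08455714] 59.681798561055395 -58.206503407789604
hend [467.23451922  27.96811168] 58.45578193415581 63.87063531796137
head [461.34934362  51.51966628] 82.61103617824475 66.23841607782684
headL [444.83288063  45.46598104] 79.04525494375895 83.46066824049225
headR [477.8473921   57.56660216] 86.17284185490831 49.03536533409308
jh [579.68765202 -20.75958471] -6.221539067151555 -40.20203273288031
```

The gripper body would come close to the jug handle with this tilt, so I'll lay the brush tilted the other way and nearer the near wall.

Call:
move_arm:
  commands:
    - [[-0.15, -0.03, 0], -1, -1]
    - [[-0.15, -0.03, 0], -1, -1]
    - [[-0.15, -0.03, 0], -1, -1]
    - [[-0.15, -0.03, 0], -1, -1]
    - [[-0.13, -0.01, 0], -1, -1]
    - [[0, 0, 0], 0, -1]
    - [[0, 0, -0.5], 0, -1]
    - [[0, 0, -0.5], 0, -1]
    - [[0, 0, -0.4], 0, -1]
    - [[0, 0, -0.3], 0, -1]
    - [[0, 0, -0.2], 0, -1]
    - [[0, 0, -0.1], 0, -1]
    - [[0, 0, 0], 0, -1]

```text
t: 9.6
eef_pos: [480.7, -70.1, 236.6]
tcp_rot: [-3.141, -0.0, 1.526]
ft_force: [0.5, -0.2, -1.1]
opening: 0.187
grip_force: 30.0
```

Call:
move_arm:
  commands:
    - [[0, 0, -0.1], 0, -1]
    - [[0, 0, -0.1], 0, -1]
    - [[0, 0, 0], 0, -1]

```text
t: 9.85
eef_pos: [480.6, -70.1, 230.6]
tcp_rot: [3.141, -0.0, 1.525]
ft_force: [-0.6, -0.2, -1.2]
opening: 0.19
grip_force: 30.0
```

Call:
move_arm:
  commands:
    - [[0, 0, 0], 0, -0.5]
    - [[0, 0, 0], 0, -0.4]
    - [[0, 0, 0], 0, -0.2]
    - [[0, 0, 0], 0, -0.15]
    - [[0, 0, 0], 0, -0.15]
    - [[0, 0, 0], 0, -0.15]

```text
t: 10.35
eef_pos: [480.6, -70.2, 230.8]
tcp_rot: [3.141, 0.0, 1.525]
ft_force: [0.1, -0.2, 0.5]
opening: 0.424
grip_force: 0.0
```

Call:
move_arm:
  commands:
    - [[0, 0, 0.4], 0, -0.15]
    - [[0, 0, 0.9], 0, -0.15]
    - [[0, 0, 0.9], 0, -0.15]
    - [[0, 0, 0.9], 0, -0.15]
    - [[0, 0, 0.9], 0, -0.15]
    - [[0, 0, 0.5], 0, -0.15]

```text
t: 10.85
eef_pos: [480.6, -70.1, 368.5]
tcp_rot: [3.139, 0.001, 1.525]
ft_force: [0.6, 1.0, 0.2]
opening: 0.426
grip_force: 0.0
```

Call:
move_arm:
  commands:
    - [[0.15, -0.18, 0], -1, -0.15]
    - [[0.15, -0.18, 0], -1, -0.15]
    - [[0.15, -0.18, 0], -1, -0.15]
    - [[0.15, -0.18, 0], -1, -0.15]
    - [[0.15, -0.18, 0], -1, -0.15]
    - [[0.15, -0.18, 0], -1, -0.15]
    - [[0.15, -0.18, 0], -1, -0.15]
    - [[0.15, -0.18, 0], -1, -0.15]
    - [[0.15, -0.18, 0], -1, -0.15]
    - [[0.15, -0.18, 0], -1, -0.15]
    - [[0.15, -0.18, 0], -1, -0.15]
    - [[0.15, -0.18, 0], -1, -0.15]
    - [[0.15, -0.18, 0], -1, -0.15]
    - [[0.15, -0.18, 0], -1, -0.15]
    - [[0.15, -0.18, 0], -1, -0.15]
    - [[0.15, -0.18, 0], -1, -0.15]
    - [[0.15, -0.18, 0], -1, -0.15]
    - [[0.1, -0.07, 0], -0.2, -0.15]
    - [[0, 0, 0], 0, -0.15]

```text
t: 12.43
eef_pos: [560.4, -164.4, 365.6]
tcp_rot: [3.141, -0.0, 0.15]
ft_force: [-0.1, 0.0, -0.4]
opening: 0.423
grip_force: 0.0
```

```bash
python3 - <<'E'
from h import *
s=env.state(); print(s["t"],s["eef_pos"],s["tcp_rot"])
w=read_camera("wrist"); t=read_camera("top"); sc=read_camera("scene"); pickle.dump((w,t,sc),open('w3.pkl','wb'))
c=cv2.resize(t["image"][150:290,220:390],(400,330),interpolation=cv2.INTER_CUBIC)[:300]
d=cv2.resize(sc["image"][150:270,210:370],(400,300),interpolation=cv2.INTER_CUBIC)
im=np.vstack([np.hstack([cv2.resize(w["image"],(400,300)),c]),np.hstack([d,0*d])])
cv2.imwrite('pics/w3.png',im[:,:,::-1])
E
```

```text
12.4333 [ 560.3680505  -164.35644379  365.61736178] [ 3.14147246e+00 -3.03656081e-05  1.49501777e-01]
```

View pics/w3.png

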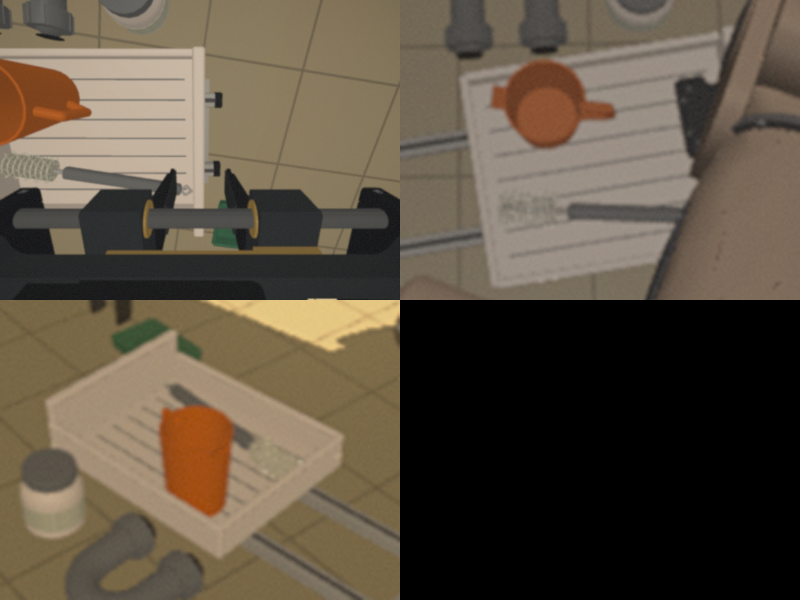

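The brush lies inside the tray, in the lower-left quadrant from (175,390) to (275,460), and the jug is standing. In the wrist view the panel's top edge at column ~198 sits between the fingers (centre ~200). Next I lower and pinch.

Call:
move_arm:
  commands:
    - [[0, 0, -0.6], 0, -0.15]
    - [[0, 0, -0.8], 0, -0.15]
    - [[0, 0, -0.8], 0, -0.15]
    - [[0, 0, -0.6], 0, -0.15]
    - [[0, 0, -0.4], 0, -0.15]
    - [[0, 0, 0], 0, -0.15]
    - [[0, 0, 0], 0, -0.5]
    - [[0, 0, 0], 0, -0.7]
    - [[0, 0, 0], 0, -1]
    - [[0, 0, 0], 0, -1]
    - [[0, 0, 0], 0, -1]
    - [[0, 0, 0], 0, -1]
    - [[0, 0, 0], 0, -1]
    - [[0, 0, 0], 0, -1]
    - [[0, 0, 0], 0, -1]

```text
t: 13.83
eef_pos: [560.1, -164.0, 270.4]
tcp_rot: [3.141, -0.001, 0.149]
ft_force: [-1.5, 2.0, 6.7]
opening: 0.103
grip_force: 30.0
```

Call:
move_arm:
  commands:
    - [[-0.005, 0.033, 0], 0, -1]
    - [[-0.01, 0.066, 0], 0, -1]
    - [[-0.01, 0.066, 0], 0, -1]
    - [[-0.01, 0.066, 0], 0, -1]
    - [[-0.01, 0.066, 0], 0, -1]
    - [[-0.01, 0.066, 0], 0, -1]

```text
t: 14.33
eef_pos: [558.5, -153.4, 270.4]
tcp_rot: [3.141, -0.001, 0.149]
ft_force: [-1.4, -2.4, 4.9]
opening: 0.101
grip_force: 30.0
```

Call:
move_arm:
  commands:
    - [[-0.01, 0.066, 0], 0, -1]
    - [[-0.01, 0.066, 0], 0, -1]
    - [[-0.01, 0.066, 0], 0, -1]
    - [[-0.01, 0.066, 0], 0, -1]

```text
t: 14.67
eef_pos: [557.3, -145.4, 270.4]
tcp_rot: [3.141, -0.001, 0.149]
ft_force: [-0.8, -2.1, 5.2]
opening: 0.103
grip_force: 30.0
```

Call:
move_arm:
  commands:
    - [[-0.01, 0.066, 0], 0, -1]
    - [[-0.01, 0.066, 0], 0, -1]
    - [[-0.01, 0.066, 0], 0, -1]
    - [[-0.01, 0.066, 0], 0, -1]

```text
t: 15.0
eef_pos: [556.1, -137.5, 270.4]
tcp_rot: [3.141, -0.001, 0.149]
ft_force: [-0.5, -1.1, 5.2]
opening: 0.105
grip_force: 30.0
```

Call:
move_arm:
  commands:
    - [[-0.01, 0.066, 0], 0, -1]
    - [[-0.01, 0.066, 0], 0, -1]
    - [[-0.01, 0.066, 0], 0, -1]

```text
t: 15.25
eef_pos: [555.3, -131.9, 270.4]
tcp_rot: [3.14, -0.001, 0.149]
ft_force: [-2.0, -11.5, 1.9]
opening: 0.104
grip_force: 30.0
```

Call:
move_arm:
  commands:
    - [[-0.01, 0.066, 0], 0, -1]
    - [[-0.01, 0.066, 0], 0, -1]
    - [[-0.01, 0.066, 0], 0, -1]

```text
t: 15.5
eef_pos: [554.4, -126.1, 270.4]
tcp_rot: [3.14, -0.001, 0.149]
ft_force: [-1.1, -4.5, 5.1]
opening: 0.101
grip_force: 30.0
```

Call:
move_arm:
  commands:
    - [[-0.01, 0.066, 0], 0, -1]
    - [[-0.01, 0.066, 0], 0, -1]
    - [[-0.01, 0.066, 0], 0, -1]

```text
t: 15.75
eef_pos: [553.4, -119.8, 270.4]
tcp_rot: [3.141, -0.001, 0.149]
ft_force: [-0.1, -2.1, 5.6]
opening: 0.102
grip_force: 30.0
```

Call:
move_arm:
  commands:
    - [[-0.01, 0.066, 0], 0, -1]
    - [[-0.01, 0.066, 0], 0, -1]
    - [[-0.01, 0.066, 0], 0, -1]

```text
t: 16.0
eef_pos: [552.6, -113.7, 270.4]
tcp_rot: [3.141, -0.001, 0.149]
ft_force: [-0.7, -2.9, 6.3]
opening: 0.101
grip_force: 30.0
```

Call:
move_arm:
  commands:
    - [[-0.01, 0.066, 0], 0, -1]
    - [[-0.01, 0.066, 0], 0, -1]
    - [[-0.01, 0.066, 0], 0, -1]

```text
t: 16.25
eef_pos: [551.7, -107.8, 270.4]
tcp_rot: [3.141, -0.001, 0.149]
ft_force: [-0.6, -2.9, 6.4]
opening: 0.105
grip_force: 30.0
```

Broke free at about 32 mm of travel, at roughly 11 N. The stop is still at least 28 mm away, so I do one 26 mm stretch and then short steps of 3 mm with a force check each time.

Call:
move_arm:
  commands:
    - [[-0.01, 0.066, 0], 0, -1]
    - [[-0.01, 0.066, 0], 0, -1]
    - [[-0.01, 0.066, 0], 0, -1]
    - [[-0.01, 0.066, 0], 0, -1]
    - [[-0.01, 0.066, 0], 0, -1]
    - [[-0.01, 0.066, 0], 0, -1]
    - [[-0.01, 0.066, 0], 0, -1]
    - [[-0.01, 0.066, 0], 0, -1]
    - [[-0.01, 0.066, 0], 0, -1]
    - [[-0.01, 0.066, 0], 0, -1]
    - [[-0.01, 0.066, 0], 0, -1]
    - [[-0.005, 0.033, 0], 0, -1]
    - [[-0.005, 0.033, 0], 0, -1]

```text
t: 17.33
eef_pos: [548.1, -84.0, 270.4]
tcp_rot: [3.141, -0.001, 0.149]
ft_force: [-0.8, -1.7, 5.4]
opening: 0.104
grip_force: 30.0
```

Call:
move_arm:
  commands:
    - [[-0.005, 0.033, 0], 0, -1]
    - [[-0.005, 0.033, 0], 0, -1]
    - [[-0.005, 0.033, 0], 0, -1]

```text
t: 17.58
eef_pos: [547.6, -81.1, 270.4]
tcp_rot: [3.141, -0.001, 0.149]
ft_force: [-0.2, -1.6, 5.6]
opening: 0.104
grip_force: 30.0
```

Call:
move_arm:
  commands:
    - [[-0.005, 0.033, 0], 0, -1]
    - [[-0.005, 0.033, 0], 0, -1]
    - [[-0.005, 0.033, 0], 0, -1]

```text
t: 17.83
eef_pos: [547.2, -78.1, 270.4]
tcp_rot: [3.141, -0.001, 0.149]
ft_force: [-0.8, -2.0, 5.5]
opening: 0.107
grip_force: 30.0
```

Call:
move_arm:
  commands:
    - [[-0.005, 0.033, 0], 0, -1]
    - [[-0.005, 0.033, 0], 0, -1]
    - [[-0.005, 0.033, 0], 0, -1]

```text
t: 18.08
eef_pos: [546.8, -75.2, 270.4]
tcp_rot: [3.141, -0.001, 0.149]
ft_force: [-0.4, -2.5, 6.2]
opening: 0.1
grip_force: 30.0
```

Call:
move_arm:
  commands:
    - [[-0.005, 0.033, 0], 0, -1]
    - [[-0.005, 0.033, 0], 0, -1]
    - [[-0.005, 0.033, 0], 0, -1]

```text
t: 18.33
eef_pos: [546.3, -72.2, 270.4]
tcp_rot: [3.141, -0.001, 0.149]
ft_force: [-0.7, -2.4, 6.1]
opening: 0.105
grip_force: 30.0
```

Call:
move_arm:
  commands:
    - [[-0.005, 0.033, 0], 0, -1]
    - [[-0.005, 0.033, 0], 0, -1]
    - [[-0.005, 0.033, 0], 0, -1]

```text
t: 18.58
eef_pos: [545.9, -69.2, 270.4]
tcp_rot: [3.141, -0.001, 0.149]
ft_force: [-0.8, -2.5, 6.0]
opening: 0.107
grip_force: 30.0
```

Call:
move_arm:
  commands:
    - [[-0.005, 0.033, 0], 0, -1]
    - [[-0.005, 0.033, 0], 0, -1]
    - [[-0.005, 0.033, 0], 0, -1]

```text
t: 18.83
eef_pos: [545.4, -66.2, 270.4]
tcp_rot: [3.141, -0.001, 0.149]
ft_force: [0.1, -2.3, 5.9]
opening: 0.104
grip_force: 30.0
```

Call:
move_arm:
  commands:
    - [[-0.005, 0.033, 0], 0, -1]
    - [[-0.005, 0.033, 0], 0, -1]
    - [[-0.005, 0.033, 0], 0, -1]

```text
t: 19.08
eef_pos: [545.0, -63.2, 270.4]
tcp_rot: [3.141, -0.001, 0.149]
ft_force: [-0.4, -1.3, 6.3]
opening: 0.103
grip_force: 30.0
```

Call:
move_arm:
  commands:
    - [[-0.005, 0.033, 0], 0, -1]
    - [[-0.005, 0.033, 0], 0, -1]
    - [[-0.005, 0.033, 0], 0, -1]

```text
t: 19.33
eef_pos: [544.5, -60.3, 270.4]
tcp_rot: [3.141, -0.001, 0.149]
ft_force: [-0.3, -2.0, 5.7]
opening: 0.104
grip_force: 30.0
```

Call:
move_arm:
  commands:
    - [[-0.005, 0.033, 0], 0, -1]
    - [[-0.005, 0.033, 0], 0, -1]
    - [[-0.005, 0.033, 0], 0, -1]

```text
t: 19.58
eef_pos: [544.1, -57.3, 270.4]
tcp_rot: [3.141, -0.001, 0.149]
ft_force: [-0.6, -2.2, 5.8]
opening: 0.104
grip_force: 30.0
```

Call:
move_arm:
  commands:
    - [[-0.005, 0.033, 0], 0, -1]
    - [[-0.005, 0.033, 0], 0, -1]
    - [[-0.005, 0.033, 0], 0, -1]

```text
t: 19.83
eef_pos: [543.7, -54.3, 270.3]
tcp_rot: [3.141, -0.001, 0.149]
ft_force: [0.1, -2.6, 6.3]
opening: 0.105
grip_force: 30.0
```

Call:
move_arm:
  commands:
    - [[-0.005, 0.033, 0], 0, -1]
    - [[-0.005, 0.033, 0], 0, -1]
    - [[-0.005, 0.033, 0], 0, -1]

```text
t: 20.08
eef_pos: [543.2, -51.4, 270.4]
tcp_rot: [3.141, -0.001, 0.149]
ft_force: [-0.2, -1.6, 5.4]
opening: 0.102
grip_force: 30.0
```

Call:
move_arm:
  commands:
    - [[-0.005, 0.033, 0], 0, -1]
    - [[-0.005, 0.033, 0], 0, -1]
    - [[-0.005, 0.033, 0], 0, -1]

```text
t: 20.33
eef_pos: [542.8, -48.4, 270.4]
tcp_rot: [3.141, -0.001, 0.149]
ft_force: [-0.5, -2.1, 5.9]
opening: 0.1
grip_force: 30.0
```

Call:
move_arm:
  commands:
    - [[-0.005, 0.033, 0], 0, -1]
    - [[-0.005, 0.033, 0], 0, -1]
    - [[-0.005, 0.033, 0], 0, -1]

```text
t: 20.58
eef_pos: [542.3, -45.4, 270.4]
tcp_rot: [3.141, -0.001, 0.149]
ft_force: [-0.0, -2.7, 5.5]
opening: 0.105
grip_force: 30.0
```

Call:
move_arm:
  commands:
    - [[-0.005, 0.033, 0], 0, -1]
    - [[-0.005, 0.033, 0], 0, -1]
    - [[-0.005, 0.033, 0], 0, -1]

```text
t: 20.83
eef_pos: [541.9, -42.5, 270.3]
tcp_rot: [3.141, -0.001, 0.149]
ft_force: [0.3, -2.8, 6.5]
opening: 0.106
grip_force: 30.0
```

Call:
move_arm:
  commands:
    - [[-0.005, 0.033, 0], 0, -1]
    - [[-0.005, 0.033, 0], 0, -1]
    - [[-0.005, 0.033, 0], 0, -1]

```text
t: 21.08
eef_pos: [541.4, -39.5, 270.4]
tcp_rot: [3.141, -0.001, 0.149]
ft_force: [0.3, -1.3, 5.7]
opening: 0.104
grip_force: 30.0
```

Call:
move_arm:
  commands:
    - [[-0.005, 0.033, 0], 0, -1]
    - [[-0.005, 0.033, 0], 0, -1]
    - [[-0.005, 0.033, 0], 0, -1]

```text
t: 21.33
eef_pos: [541.0, -36.5, 270.4]
tcp_rot: [3.141, -0.001, 0.149]
ft_force: [1.3, -1.8, 5.6]
opening: 0.107
grip_force: 30.0
```

Call:
move_arm:
  commands:
    - [[-0.005, 0.033, 0], 0, -1]
    - [[-0.005, 0.033, 0], 0, -1]
    - [[-0.005, 0.033, 0], 0, -1]

```text
t: 21.58
eef_pos: [540.5, -33.5, 270.4]
tcp_rot: [3.141, -0.001, 0.149]
ft_force: [-0.1, -2.2, 5.4]
opening: 0.102
grip_force: 30.0
```

Call:
move_arm:
  commands:
    - [[-0.005, 0.033, 0], 0, -1]
    - [[-0.005, 0.033, 0], 0, -1]
    - [[-0.005, 0.033, 0], 0, -1]

```text
t: 21.83
eef_pos: [540.1, -30.6, 270.3]
tcp_rot: [3.141, -0.001, 0.149]
ft_force: [-0.3, -2.0, 5.4]
opening: 0.102
grip_force: 30.0
```

Call:
move_arm:
  commands:
    - [[-0.005, 0.033, 0], 0, -1]
    - [[-0.005, 0.033, 0], 0, -1]
    - [[-0.005, 0.033, 0], 0, -1]

```text
t: 22.08
eef_pos: [539.7, -27.6, 270.4]
tcp_rot: [3.141, -0.002, 0.149]
ft_force: [1.2, -1.6, 5.2]
opening: 0.1
grip_force: 30.0
```

Call:
move_arm:
  commands:
    - [[-0.005, 0.033, 0], 0, -1]
    - [[-0.005, 0.033, 0], 0, -1]
    - [[-0.005, 0.033, 0], 0, -1]

```text
t: 22.33
eef_pos: [539.2, -24.6, 270.4]
tcp_rot: [3.141, -0.002, 0.149]
ft_force: [0.0, -1.6, 6.3]
opening: 0.103
grip_force: 30.0
```

Call:
move_arm:
  commands:
    - [[-0.005, 0.033, 0], 0, -1]
    - [[-0.005, 0.033, 0], 0, -1]
    - [[-0.005, 0.033, 0], 0, -1]

```text
t: 22.58
eef_pos: [538.7, -21.6, 270.4]
tcp_rot: [3.141, -0.002, 0.149]
ft_force: [-0.8, -2.0, 5.7]
opening: 0.106
grip_force: 30.0
```

Call:
move_arm:
  commands:
    - [[-0.005, 0.033, 0], 0, -1]
    - [[-0.005, 0.033, 0], 0, -1]
    - [[-0.005, 0.033, 0], 0, -1]

```text
t: 22.83
eef_pos: [538.3, -18.7, 270.3]
tcp_rot: [3.141, -0.002, 0.149]
ft_force: [-0.1, -1.8, 5.7]
opening: 0.102
grip_force: 30.0
```

Call:
move_arm:
  commands:
    - [[-0.005, 0.033, 0], 0, -1]
    - [[-0.005, 0.033, 0], 0, -1]
    - [[-0.005, 0.033, 0], 0, -1]

```text
t: 23.08
eef_pos: [537.9, -15.7, 270.4]
tcp_rot: [3.141, -0.002, 0.149]
ft_force: [0.3, -2.7, 6.0]
opening: 0.106
grip_force: 30.0
```

Call:
move_arm:
  commands:
    - [[-0.005, 0.033, 0], 0, -1]
    - [[-0.005, 0.033, 0], 0, -1]
    - [[-0.005, 0.033, 0], 0, -1]

```text
t: 23.33
eef_pos: [537.4, -12.7, 270.4]
tcp_rot: [3.141, -0.002, 0.149]
ft_force: [0.9, -3.7, 5.6]
opening: 0.103
grip_force: 30.0
```

Call:
move_arm:
  commands:
    - [[-0.005, 0.033, 0], 0, -1]
    - [[0, 0, 0], 0, -1]

```text
t: 23.5
eef_pos: [537.3, -11.8, 270.4]
tcp_rot: [3.141, -0.002, 0.149]
ft_force: [1.6, -2.5, 5.2]
opening: 0.104
grip_force: 30.0
```

Call:
move_arm:
  commands:
    - [[-0.005, 0.033, 0], 0, -1]
    - [[-0.003, 0.017, 0], 0, -1]

```text
t: 23.67
eef_pos: [537.1, -10.7, 270.4]
tcp_rot: [3.14, -0.002, 0.149]
ft_force: [0.3, -9.9, 4.5]
opening: 0.104
grip_force: 30.0
```

Contact with the stop: about 7.6 N above sliding friction. I ease back about 1.2 mm so it only rests.

Call:
move_arm:
  commands:
    - [[0.003, -0.02, 0], 0, -1]
    - [[0.003, -0.02, 0], 0, -1]
    - [[0, 0, 0], 0, -1]
    - [[0, 0, 0], 0, -1]

```text
t: 24.0
eef_pos: [537.2, -11.7, 270.4]
tcp_rot: [3.14, -0.002, 0.149]
ft_force: [0.2, -5.1, 4.8]
opening: 0.102
grip_force: 30.0
```

Call:
move_arm:
  commands:
    - [[0.002, -0.013, 0], 0, -1]
    - [[0, 0, 0], 0, -1]
    - [[0, 0, 0], 0, -1]

```text
t: 24.25
eef_pos: [537.3, -12.0, 270.4]
tcp_rot: [3.141, -0.002, 0.149]
ft_force: [0.9, -3.4, 5.4]
opening: 0.102
grip_force: 30.0
```

Call:
move_arm:
  commands:
    - [[0, 0, 0], 0, -0.7]
    - [[0, 0, 0], 0, -0.6]
    - [[0, 0, 0], 0, -0.5]
    - [[0, 0, 0], 0, -0.4]
    - [[0, 0, 0], 0, -0.3]
    - [[0, 0, 0], 0, -0.3]
    - [[0, 0, 0], 0, -0.3]

```text
t: 24.83
eef_pos: [537.0, -11.6, 269.7]
tcp_rot: [3.142, 0.0, 0.149]
ft_force: [-0.3, 0.9, -0.4]
opening: 0.348
grip_force: 0.0
```

```bash
python3 - <<'E'
from h import *
s=env.state(); print(s["t"],s["eef_pos"],s["ft_force"],s["opening"])
w=read_camera("wrist"); t=read_camera("top"); sc=read_camera("scene")
c=cv2.resize(t["image"][120:260,120:320],(400,280),interpolation=cv2.INTER_CUBIC); c=np.vstack([c,c[:20]*0])
d=cv2.resize(sc["image"][170:290,230:390],(400,300),interpolation=cv2.INTER_CUBIC)
im=np.vstack([np.hstack([cv2.resize(w["image"],(400,300)),c]),np.hstack([d,0*d])])
cv2.imwrite('pics/w4.png',im[:,:,::-1])
E
```

```text
24.8333 [536.9529854  -11.63189548 269.686095  ] [-0.31220347  0.88697609 -0.4420915 ] 0.3484126809151096
```

View pics/w4.png

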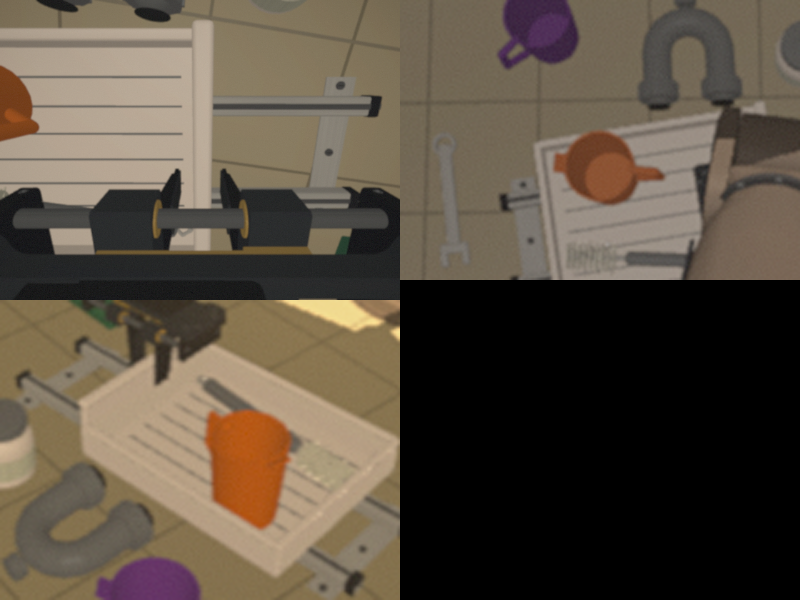

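The caddy is well home, with the brush lying in the tray and the jug standing. The panel at wrist column ~203 is free between the fingers (180-222). I retreat upward.

Call:
move_arm:
  commands:
    - [[0, 0, 0.3], 0, -0.3]
    - [[0, 0, 0.7], 0, -0.3]
    - [[0, 0, 0.9], 0, -0.3]
    - [[0, 0, 0.9], 0, -0.3]
    - [[0, 0, 0.9], 0, -0.3]
    - [[0, 0, 0.5], 0, -0.3]
    - [[0, 0, 0], 0, -0.3]
    - [[0, 0, 0], 0, -0.3]

```text
t: 25.65
eef_pos: [536.7, -11.6, 396.6]
tcp_rot: [3.141, -0.002, 0.149]
ft_force: [-0.8, 0.6, -0.6]
opening: 0.351
grip_force: 0.0
```

```bash
python3 - <<'E'
from h import *
s=env.state(); print(s["t"],s["eef_pos"],s["ft_force"]); print(env.job_done())
E
```

```text
25.65 [536.67303123 -11.60640182 396.6186298 ] [-0.77187856  0.6238056  -0.63381178]
the job is handed in; nothing more can be done
None
```

Job handed in at 25.7 s: the brush lies in the tray, the caddy broke free and was eased onto the stop (about 8 N at first touch, then backed off), the jug is standing and the gripper is clear; I did not re-check contact with the stop after letting go.

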